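# Hang the mould behind the gravity flap

### The arm

A 7-joint arm with a two-finger parallel gripper is mounted at the origin on a cart in front of the work surface, level with it; the furniture and walls round the work are solid. World frame = base frame: x ahead of the robot, y to its left, z up, the work surface at z = 0. Lengths are in m, angles in rad, forces in N, time in s.
With the tool pointing down it reaches from about 0.4 to 0.85 m from the base axis. Payload 10.4 kg.
Tool frame: the origin (TCP) lies at the very end of the fingers, on their centre line; the grasp point (between the pads) lies 19 mm behind it (r.pinch_z is the distance from the TCP to the grasp point, in m); z points along the fingers, y is the line along which they close (so a half turn about z gives the same grasp; the last joint's range is limited). The gripper opens to 87 mm and grips with 3 to 60 N. Pads are 19 mm wide; open, the fingers measure 117 mm over their backs; the gripper's body (75 mm by 190 mm) begins 51 mm behind the grasp point.
Start: joints at [-0.023, 0.332, -0.065, 1.46, 0.022, 1.35, -0.088], TCP at [0.625, 0, 0.223] pointing down, gripper open.
Joint ranges: [-2.6, 2.6], [-0.5, 2.12], [-1.47, 1.34], [0.16, 2.42], [-1.27, 4.41], [0.06, 2.06], [-2.6, 2.6]. Speed limits (rad/s): [2.22, 2.22, 2.79, 2.79, 3.14, 3.14, 3.14].

### API

Orientations are given as a unit quaternion [x, y, z, w].
In Python, from bench import sensors, vision, r gives the robot as it stands.
- The arm moves only by the shell command python3 -m crank 'ROWS' [OPENING] [FORCE]. ROWS is JSON, a list of rows, each a list of 2 entries, a list of its own where there are three numbers: the shift along the tool's x, y, z normalised to -1 to 1, where 1 is 3 cm, then the turn about the tool's z normalised to -1 to 1, where 1 is 8 degrees. A call has 1 to 12 rows; each row shifts and turns the commanded pose from where the row before left it, along the tool's axes as they then stand; what a row does not reach is not made up. A row lasts 1/8 s, in which the tool goes at most 62.5 mm and 10.7 degrees, less where a joint would pass 70% of its speed; a pose out of reach is approached as far as the arm can. A call with a number of a shift or a turn outside -1 to 1 is refused whole. A call with a gripper value outside its range is refused whole. OPENING is the opening, from 0 (shut) to 1 (fully open), set as the call begins (- or left out, the last holds). The fingers move at their own pace and stop on an object; FORCE is the grip in N (left out, the last holds). Time passes only in rows, so rows that do not move let the fingers close. It gives the time, the measured TCP pose, the force, the opening and the grip force at its end, in the units of the state.
- sensors.read_state(): the state, without advancing time (a new reading comes with each control period).
- vision.camera(name): name is "scene" or "side" or "wrist"; returns the picture (480x640x3 uint8, red, green, blue); there is no depth.
- vision.camera_model(name): a dict with "vertical_fov" (degrees; the focal length in pixels is half the picture's height over the tangent of half this angle, whatever the lens; pixels are square), "cx", "cy" (the principal point, pixels), "dist" ([k1, k2, p1, p2, k3] as OpenCV has them; the pictures are not rectified), "camera_from_world" (4x4, takes a point from world to camera coordinates); the wrist camera has in their place "hand_eye" (4x4, takes a point from camera to tool coordinates, whose origin is the TCP and whose axes are the flange's). Camera axes: x right, y down, z forward; pixel columns grow to the right and rows downward; lengths in m; the calibration is good to about 2 mm. A picture is of the moment at which its call begins: read the wrist's pose just before it. camera_model takes no time and is no camera call.
- r.close_job(): hands the job in; it is judged then, once.
The state is a dict: "time": time; "joint_positions": joint angles; "joint_vel": joint speeds; "joint_torque": joint torques, N m; "ee_pos": TCP position; "eef_rot": TCP orientation; "ft_force": force on the tool from outside, world axes, zero at the start; "torque": the same for the moment, N m; "width": finger opening in m; "grip_force": force on a finger pad.
Only numpy, scipy, OpenCV 4.12 (cv2) and the standard library are available. Lean on these libraries where they do the work, as an engineer would, in place of code of your own. Each camera call takes 0.05 s, during which the arm holds its last target. There are 200 camera calls.

### The job

Hang the ribbed brass mould by the eye of its steel yoke on the outer end of the peg, in front of the red flap, and let go of it there. Then push it along the peg, so that the eye lifts the flap and goes past it, until the flap has dropped again behind the eye and the mould hangs still between flap and post. Leave the tin of rods, the jar, the carton and the glass decanter where they stand, upright.

Things in the scene. Friction and masses are not known exactly. Their poses are not given: they have to be found in the camera images.
- stand: Blue steel peg stand, bolted down. Origin: on the worktop, on the axis of its square post (24 mm deep, 30 mm wide, 186 mm high); foot plate 100 x 110 x 12 mm. A round steel peg, 12 mm diameter, runs level from the post along the stand's own -x (roughly towards the robot), its axis 165 mm above the worktop. A stop collar on it (28 mm diameter) has its outer face 38 mm from the post's axis.
- peg_tip (a point): Centre of the 18 mm ball at the free end of the peg, on the peg's axis, 155 mm from the post's axis, 165 mm above the worktop; axes as the stand's.
- flap_pin (a point): Hinge pin of the red flap, 118 mm from the post's axis (37 mm inwards of the ball), 10 mm below the peg's axis, between two small ears 17 mm apart over all. The flap is 44 mm long, 10 mm wide, 5 mm thick; closed, its free end is 50 mm below the peg's axis and 99 mm from the post's axis.
- flap (a joint): Red gravity flap under the peg, rad: 0 = closed on its stop, hanging 65 degrees below level from flap_pin with its free end towards the post; grows as the free end is lifted (1.1 = level). Falls shut by itself. An eye pushed inwards along the peg lifts it to about 0.6; it drops to 0 once the eye is nearer the post's axis than about 78 mm, and the eye can then not come out.
- mould_grip (a point): Middle of the steel grip tab on top of the mould's yoke: 10 mm thick (its x), 30 mm wide (its y), free from 134 to 168 mm above the mould's underside; this point is 152 mm above it. The mould is a ribbed brass cylinder, 60 mm diameter, 57 mm high, carrying a flat upright yoke of 10 mm steel, 60 mm wide along y; about 0.54 kg in all. It starts upright; z is up.
- mould_eye (a point): Top of the eye (window through the yoke along its x), in the yoke's middle plane: 122 mm above the underside, 30 mm below mould_grip. Window 44 mm wide, 42 mm high, roof an inverted V sloping 35 degrees from this point; uprights 8 mm and roof and lower cross bar 10 mm thick. Hung on the peg this point is 7 mm above the peg's axis, the underside 50 mm above the worktop.
- rod_can: Bystander: grey tin with thin glass rods standing in it, about 92 mm across the rods, 250 mm high; stands about 140 mm to one side of the peg (either side); origin under its middle.
- blue_jar: Bystander: blue screw jar, 48 mm in diameter, 63 mm high; origin under its middle.
- carton: Bystander: small brown carton, 51 x 70 x 45 mm high; origin under its middle.
- decanter: Bystander: green glass miniature decanter, 32 mm in diameter, 92 mm high, standing about 140 mm from the peg on the side away from the tin; origin under its middle.
There are look-alikes about, which are no part of the job. Several things look just like the part that bears mould_grip: the one meant starts farthest to the robot's left.

How it is judged:
On the way:
1. the mould hangs by its eye on the outer end of the peg, in front of the closed flap, and the gripper has let go (x of mould_eye in the frame of stand between -0.155 and -0.108 m and y of mould_eye in the frame of stand between -0.012 and 0.012 m and height (world z) of mould_eye between 0.165 and 0.182 m and value of joint flap below 0.15 rad and contact force between the fingers and mould below 0.05 N), for 0.2 s.
At the end, for the whole second after the job is handed in: The mould hangs by its eye on the peg between flap and post (eye at most 104 mm from the post's axis, on the peg within 12 mm sideways, tilted less than 0.25 rad), at rest (under 30 mm/s), and the flap hangs closed (below 0.1 rad) in front of it (x of mould_eye in the frame of stand between -0.104 and -0.036 m and y of mould_eye in the frame of stand between -0.012 and 0.012 m and height (world z) of mould_eye between 0.165 and 0.18 m and angle between mould_eye's own z axis and vertical below 0.25 rad and value of joint flap below 0.1 rad and linear speed of mould below 0.03 m/s); the robot touches nothing.
It fails at once if the tin of rods is pushed more than 30 mm or tipped (distance of rod_can from where it was at the start of the episode above 0.03 m or angle between rod_can's own z axis and vertical above 0.3 rad).
It fails at once if the jar is pushed more than 30 mm or tipped (distance of blue_jar from where it was at the start of the episode above 0.03 m or angle between blue_jar's own z axis and vertical above 0.3 rad).
It fails at once if the carton is pushed more than 30 mm or tipped (distance of carton from where it was at the start of the episode above 0.03 m or angle between carton's own z axis and vertical above 0.3 rad).
It fails at once if the glass decanter is pushed more than 30 mm or tipped (distance of decanter from where it was at the start of the episode above 0.03 m or angle between decanter's own z axis and vertical above 0.3 rad).
It also fails if it takes over 61 s, if anything falls off the work surface, if the arm or the gripper's body presses on something with over 40 N, if the wrist force passes 120 N, or if a joint passes its speed limit or range.

## Working session

There is one attempt and no reset: what is moved stays moved. The work goes in short steps, Python scripts to look and compute and a shell command to move; the robot and the scene stay as the last step left them, time stands still between calls to the robot, and variables do not carry over. Pictures are saved under pics/ and viewed, at most 12 in all, crops included, and the job is handed in when it is done.

```bash
mkdir -p pics; python3 - <<'E'
from bench import sensors, vision, r
import cv2,numpy as np
np.set_printoptions(precision=4,suppress=True)
s=sensors.read_state();print(s['time'],s['ee_pos'],s['eef_rot'],s['width'],r.pinch_z)
for n in ("scene","side"):
    cv2.imwrite(f'pics/{n}0.png',vision.camera(n)[:,:,::-1])
for n in ("scene","side","wrist"): print(n,vision.camera_model(n))
E
```

```text
0.0 [ 0.6246 -0.      0.2217] [ 0.7071  0.7071 -0.0005 -0.0005] 0.08699166046752897 0.0187
scene {'vertical_fov': 42.54643644849044, 'cx': 320.4645893422183, 'cy': 236.90532267828098, 'dist': array([-0.1431,  0.    ,  0.    ,  0.    ,  0.    ]), 'camera_from_world': array([[-0.6644, -0.7472,  0.0149,  0.2768],
       [-0.4328,  0.3685, -0.8227,  0.418 ],
       [ 0.6093, -0.553 , -0.5683,  1.3373],
       [ 0.    ,  0.    ,  0.    ,  1.    ]])}
side {'vertical_fov': 47.701704878066025, 'cx': 323.83167177156696, 'cy': 237.423354005918, 'dist': array([0.0285, 0.    , 0.    , 0.    , 0.    ]), 'camera_from_world': array([[-0.8519, -0.5236, -0.0025,  0.3965],
       [-0.2208,  0.3636, -0.905 ,  0.3059],
       [ 0.4748, -0.7705, -0.4254,  0.9977],
       [ 0.    ,  0.    ,  0.    ,  1.    ]])}
wrist {'vertical_fov': 65.15752303942585, 'cx': 322.68099250227874, 'cy': 245.20771090057957, 'dist': array([-0.0174,  0.    ,  0.    ,  0.    ,  0.    ]), 'hand_eye': array([[ 0.0007, -0.9537, -0.3007,  0.083 ],
       [ 1.    ,  0.0009, -0.0005, -0.0006],
       [ 0.0007, -0.3007,  0.9537, -0.1627],
       [ 0.    ,  0.    ,  0.    ,  1.    ]])}
```

View pics/scene0.png

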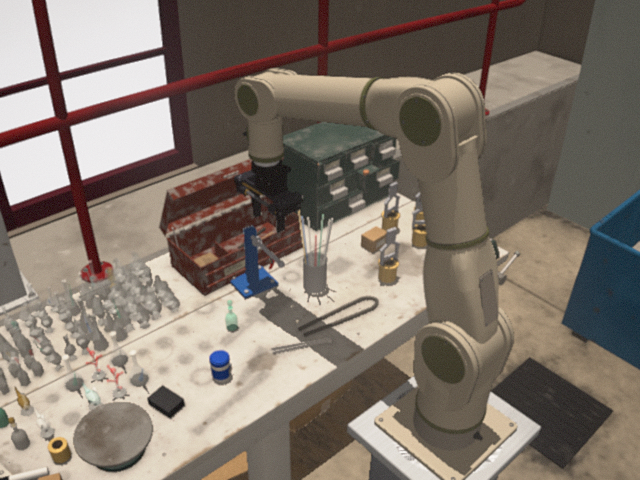

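View pics/side0.png

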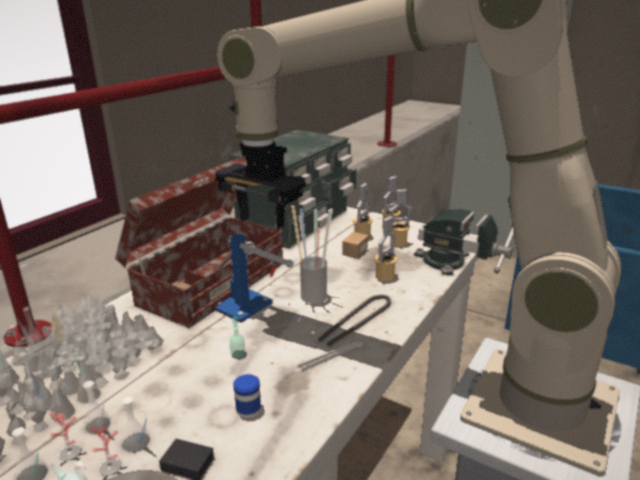

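The scene and side views show the stand (scene 253,270), the tin (315,270), the decanter (231,316), the jar (220,366) and the carton (375,238). The moulds stand at about scene (391,212), (420,232) and (388,265); the side view shows roughly four, at (363,215), (391,205), (401,228) and (386,260). I'll enlarge the mould areas.

```bash
cat > h.py <<'E'
import numpy as np,cv2
from bench import sensors,vision,r
from scipy.spatial.transform import Rotation as R
np.set_printoptions(precision=4,suppress=True)
def model(n,s=None):
    m=vision.camera_model(n);f=240/np.tan(np.radians(m['vertical_fov'])/2)
    K=np.array([[f,0,m['cx']],[0,f,m['cy']],[0,0,1.]])
    if n=='wrist':
        T=np.eye(4);T[:3,:3]=R.from_quat(s['eef_rot']).as_matrix();T[:3,3]=s['ee_pos']
        E=np.linalg.inv(T@m['hand_eye'])
    else:E=m['camera_from_world']
    return K,np.array(m['dist']),E
def ray(c,px):
    K,d,E=c;u=cv2.undistortPoints(np.array([[px]],float),K,d)[0,0]
    v=E[:3,:3].T@np.array([u[0],u[1],1]);return -E[:3,:3].T@E[:3,3],v/np.linalg.norm(v)
def onz(c,px,z):
    o,v=ray(c,px);return o+v*(z-o[2])/v[2]
def tri(*cp):
    A=np.zeros((3,3));b=np.zeros(3);L=[ray(c,p) for c,p in cp]
    for o,v in L:
        P=np.eye(3)-np.outer(v,v);A+=P;b+=P@o
    x=np.linalg.solve(A,b);return x,max(np.linalg.norm((np.eye(3)-np.outer(v,v))@(x-o)) for o,v in L)
def proj(c,p):
    K,d,E=c;return cv2.projectPoints(np.array([p],float),cv2.Rodrigues(E[:3,:3])[0],E[:3,3],K,d)[0][0,0]
def crop(src,x0,y0,w,h,k,out):
    im=cv2.imread(src)[y0:y0+h,x0:x0+w];cv2.imwrite(out,cv2.resize(im,None,fx=k,fy=k,interpolation=cv2.INTER_CUBIC))
E
python3 - <<'E'
from h import *
a=cv2.imread('pics/scene0.png')[175:295,345:445];b=cv2.imread('pics/side0.png')[170:290,335:435]
cv2.imwrite('pics/m.png',np.hstack([cv2.resize(a,(400,480),interpolation=2),cv2.resize(b,(400,480),interpolation=2)]))
a=cv2.imread('pics/scene0.png')[205:305,220:320];b=cv2.imread('pics/side0.png')[220:320,215:315]
cv2.imwrite('pics/s.png',np.hstack([cv2.resize(a,(400,400),interpolation=2),cv2.resize(b,(400,400),interpolation=2)]))
c=model('scene');d=model('side')
for p in [(391,230),(420,246),(388,284)]:print(onz(c,p,0))
for p in [(363,236),(401,245),(386,281)]:print(onz(d,p,0))
E
```

```text
[ 0.6115 -0.476   0.    ]
[ 0.492  -0.4798  0.    ]
[ 0.4288 -0.2676  0.    ]
[ 0.6184 -0.4776  0.    ]
[ 0.4934 -0.4802  0.    ]
[ 0.4384 -0.2641  0.    ]
```

View pics/m.png

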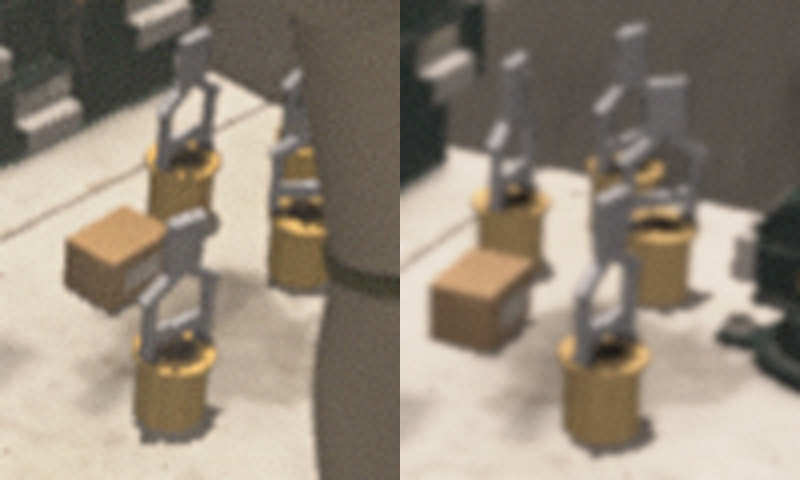

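View pics/s.png

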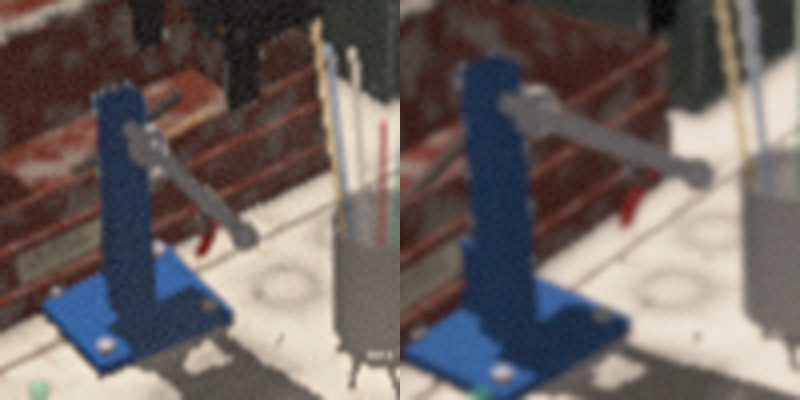

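The four look-alikes are at scene (391,212), scene (420,232), one hidden behind the latter (side 391,205), and scene (388,265)/side (386,260). The last one stands at y≈-0.27, the others at y≤-0.48, so it is farthest to the left; the crop shows it alone in front of the carton. In the crop, the peg ball is at scene (282,264)/side (290,263.5), the collar at scene (258,242) and the flap is red under the peg.

```bash
python3 - <<'E'
from h import *
c=model('scene');d=model('side')
M=lambda u,v:(345+u/4,175+v/4)
N=lambda u,v:(335+(u-400)/4,170+v/4)
S=lambda u,v:(220+u/4,205+v/4)
T=lambda u,v:(215+(u-400)/4,220+v/4)
for n,a,b in [('tabtop',M(190,213),N(613,190)),('tabL',M(170,219),N(598,194)),('tabR',M(207,210),N(630,186)),
 ('upL',M(149,355),N(580,357)),('upR',M(209,340),N(628,345)),('cyltop',M(176,352),N(604,350)),
 ('ball',S(248,235),T(701,174)),('collar',S(150,146),T(535,106)),('posttop',S(120,92),T(492,65)),
 ('plateL',S(42,300),T(400,357)),('plateR',S(231,318),T(627,325)),('plateF',S(104,370),T(488,399))]:
  print(n,*tri((c,a),(d,b)))
for n,a,b in [('can',(315,293),(314,303)),('dec',(231,330),(237,356)),('jar',(221,379),(247,412)),('carton',(372,249),(353,255))]:print(n,onz(c,a,0),onz(d,b,0))
E
```

```text
tabtop [ 0.4563 -0.2966  0.1635] 0.00040357677234243415
tabL [ 0.4569 -0.2764  0.1676] 9.180447159402822e-05
tabR [ 0.4497 -0.3069  0.1644] 0.000884926476144614
upL [ 0.4607 -0.2709  0.0534] 0.0011486089727993645
upR [ 0.4547 -0.3299  0.0394] 0.0005547985525893468
cyltop [ 0.4523 -0.2897  0.0521] 0.0015588323661777782
ball [0.5299 0.0316 0.1605] 0.0006317434096251191
collar [0.6469 0.0226 0.1651] 0.0020444401926965196
posttop [0.6867 0.0143 0.1804] 0.0016673755687688398
plateL [ 0.7413  0.0553 -0.0102] 0.00234320776441953
plateR [ 0.6312 -0.029   0.0004] 0.0007065314797704179
plateF [ 0.6634  0.0613 -0.0153] 0.003807301698937148
can [ 0.5341 -0.0842  0.    ] [ 0.5405 -0.0768  0.    ]
dec [0.5628 0.179  0.    ] [0.5666 0.1794 0.    ]
jar [0.4395 0.2947 0.    ] [0.4464 0.2954 0.    ]
carton [ 0.578  -0.3548  0.    ] [ 0.583  -0.3497  0.    ]
```

```bash
cat >> h.py <<'E'
import json
def snap(k):
    s=sensors.read_state();cv2.imwrite(f'pics/{k}.png',vision.camera('wrist')[:,:,::-1])
    json.dump({q:list(map(float,s[q])) for q in('ee_pos','eef_rot')},open(f'pics/{k}.json','w'));print(k,s['time'],np.array(s['ee_pos']))
def wm(k): return model('wrist',json.load(open(f'pics/{k}.json')))
E
python3 -m crank '[[[0,-1,-1],0],[[0,-1,-1],0],[[0,-1,-1],0],[[0,-1,-1],0],[[0,0,0],0],[[0,0,0],0]]' 1
python3 -c "from h import *;snap('w1')"
python3 -m crank '[[[0.5,-0.5,0],0],[[1,-0.5,0],0],[[1,0,0],0],[[0,0,0],0],[[0,0,0],0]]'
python3 -c "from h import *;snap('w2')"
python3 -m crank '[[[-1,-1,0],0],[[-1,-1,0],0],[[-1,0,0],0],[[-1,0,0],0],[[-1,0,0],0],[[-1,0,0],0],[[-1,0,0],0],[[-1,0,0],0],[[-1,0,0],0],[[-1,0,0],0],[[-1,0,0],0],[[-1,0,0],0]]'
python3 -m crank '[[[0,0,0],0],[[0,0,0],0]]'
python3 -c "from h import *;snap('w3')"
python3 -m crank '[[[1,0.5,0],0],[[1,0.5,0],0],[[0,0,0],0],[[0,0,0],0]]'
python3 - <<'E'
from h import *
snap('w4')
for a,b,o in(('w1','w2','c1'),('w3','w4','c2')):
    cv2.imwrite(f'pics/{o}.png',np.hstack([cv2.resize(cv2.imread(f'pics/{k}.png'),(400,300),interpolation=cv2.INTER_AREA) for k in(a,b)]))
E
```

```text
time: 0.85
ee_pos: [0.505, -0.0, 0.3418]
eef_rot: [0.707, 0.707, -0.0, -0.0]
ft_force: [-1.0, 0.5, 0.2]
width: 0.087
grip_force: 0.0
w1 0.85 [ 0.505  -0.      0.3418]
time: 1.52
ee_pos: [0.4747, 0.0749, 0.342]
eef_rot: [0.707, 0.707, -0.0, -0.0]
ft_force: [1.0, 0.2, -0.4]
width: 0.0868
grip_force: 0.0
w2 1.525 [0.4747 0.0749 0.342 ]
time: 3.08
ee_pos: [0.4143, -0.2867, 0.3424]
eef_rot: [0.708, 0.707, -0.0, -0.0]
ft_force: [-0.1, 0.2, 0.1]
width: 0.0872
grip_force: 0.0
time: 3.32
ee_pos: [0.4149, -0.2847, 0.3424]
eef_rot: [0.707, 0.707, 0.0, -0.0]
ft_force: [-0.0, -0.1, 0.6]
width: 0.0869
grip_force: 0.0
w3 3.325 [ 0.4149 -0.2847  0.3424]
time: 3.88
ee_pos: [0.4448, -0.225, 0.3427]
eef_rot: [0.707, 0.707, -0.0, 0.0]
ft_force: [-0.2, -0.3, -0.0]
width: 0.0872
grip_force: 0.0
w4 3.875 [ 0.4448 -0.225   0.3427]
```

View pics/c1.png

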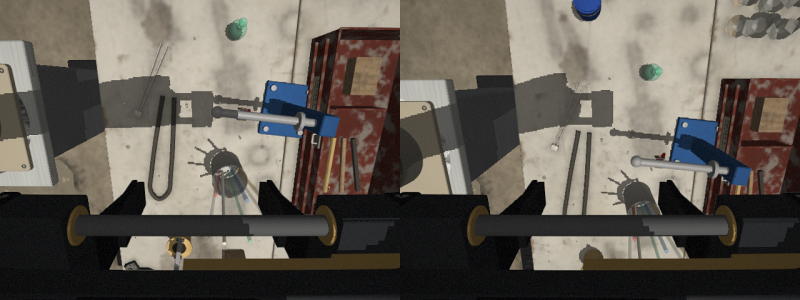

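View pics/c2.png

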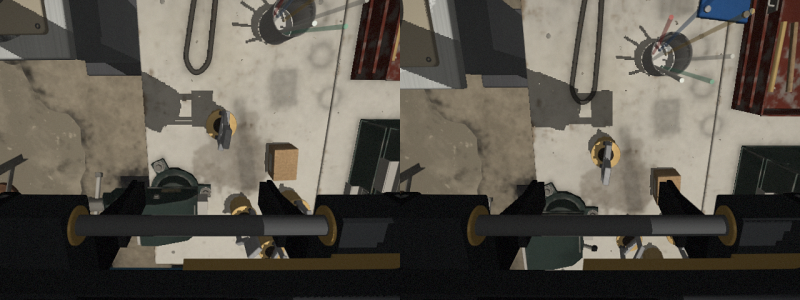

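Wrist views: ball at w1 (349,181), w2 (373,256) in full pixels; mould tab at w3 (355,210), w4 (328,265); the tin is at w3 (445,30). Enlarging these four spots.

```bash
python3 - <<'E'
from h import *
C=[('w1',330,150),('w2',350,215),('w3',310,165),('w4',290,195)]
t=[cv2.resize(cv2.imread(f'pics/{k}.png')[y:y+100,x:x+133],(400,300),interpolation=2) for k,x,y in C]
cv2.imwrite('pics/q.png',np.vstack([np.hstack(t[:2]),np.hstack(t[2:])]))
E
```

```text
(no output)
```

View pics/q.png

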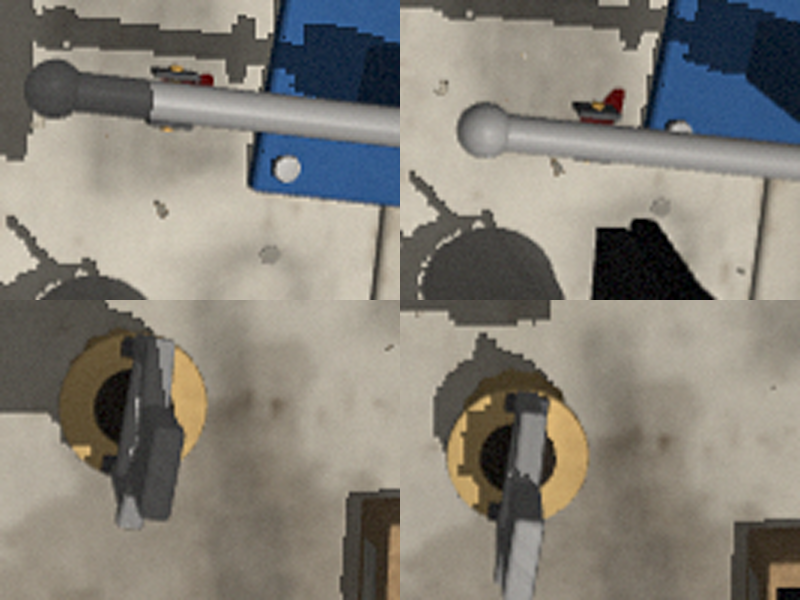

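Ball centre at w1 (347.6,179.6) and w2 (378.3,258.2); tab top in w3 is the quad centred at (364.2,222.5), cut off in my w4 crop. I'll get its w4 position.

```bash
python3 - <<'E'
from h import *
a,b,c,d=map(wm,('w1','w2','w3','w4'));sc,sd=model('scene'),model('side')
print('ball',*tri((a,(347.6,179.6)),(b,(378.3,258.2))))
print('ball4',*tri((a,(347.6,179.6)),(b,(378.3,258.2)),(sc,(282,263.75)),(sd,(290.25,263.5))))
for cam,p,q in((a,(347.6,179.6),(330+395/3,150+122/3)),(b,(378.3,258.2),(350+395/3,215+162/3))):
    v=onz(cam,q,.165)-onz(cam,p,.165);print('yaw',np.degrees(np.arctan2(v[1],v[0])),onz(cam,p,.165))
print('collar end yaw w1?');t=onz(c,(364.2,222.5),.168);print('tab w3',t,'pred w4',proj(d,t))
e=[onz(c,(310+u/3,165+v/3),.168) for u,v in((170,127),(157,219))];v=e[0]-e[1];print('tab yaw',np.degrees(np.arctan2(-v[0],v[1])),np.linalg.norm(v))
crop('pics/w3.png',325,185,80,70,5,'pics/a.png');crop('pics/w4.png',290,225,80,70,5,'pics/b.png')
cv2.imwrite('pics/q2.png',np.hstack([cv2.imread('pics/a.png'),cv2.imread('pics/b.png')]))
E
```

```text
ball [0.5267 0.038  0.1662] 0.0002992023908900739
ball4 [0.5264 0.0367 0.1642] 0.0019420340565684444
yaw -5.374295021038183 [0.5265 0.0377 0.165 ]
yaw -6.218808339744253 [0.5271 0.0377 0.165 ]
collar end yaw w1?
tab w3 [ 0.4523 -0.2859  0.168 ] pred w4 [331.2113 281.9993]
tab yaw -5.927330892188904 0.029310192938913973
```

View pics/q2.png

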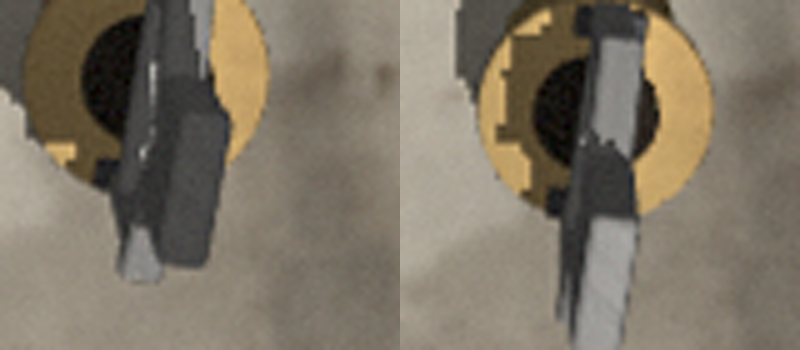

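w3 tab top: corners (361.6,206.6), (371,209), (367,238), (357.6,237.4); in w4 its near edge's middle is at (332.5,268.2).

```bash
python3 - <<'E'
from h import *
c,d=map(wm,('w3','w4'))
print(tri((c,(366.2,207.8)),(d,(332.5,268.2))))
P=[onz(c,p,.168) for p in((361.6,206.6),(371,209),(367,238),(357.6,237.4))]
print(np.array(P),np.mean(P,0));v=P[0]+P[1]-P[2]-P[3];print(np.degrees(np.arctan2(-v[0],v[1])))
v=onz(d,(332.5,268.2),.168)-onz(d,(290+205/5,225+320/5),.168);print(np.degrees(np.arctan2(-v[0],v[1])))
P=[onz(d,p,.057) for p in((290+80/5,225+110/5),(290+313/5,225+110/5))];print('cyl',P,np.mean(P,0))
print(sensors.read_state()['ee_pos'])
E
```

```text
(array([ 0.4537, -0.2723,  0.1662]), np.float64(0.00022740682492873972))
[[ 0.4495 -0.271   0.168 ]
 [ 0.4581 -0.2732  0.168 ]
 [ 0.4555 -0.3008  0.168 ]
 [ 0.4466 -0.3002  0.168 ]] [ 0.4524 -0.2863  0.168 ]
-5.527276469846287
-3.3366263785667614
cyl [array([ 0.4231, -0.2858,  0.057 ]), array([ 0.4815, -0.2857,  0.057 ])] [ 0.4523 -0.2858  0.057 ]
[ 0.4446 -0.2254  0.3427]
```

```bash
python3 -m crank '[[[-1,0.13,0],0],[[-1,0.13,0],0],[[0,0,0],0.7],[[0,0,1],0],[[0,0,1],0],[[0,0,1],0],[[0,0,1],0],[[0,0,1],0],[[0,0,0.5],0],[[0,0,0],0],[[0,0,0],0]]' 1
```

```text
time: 5.3
ee_pos: [0.4533, -0.2855, 0.1788]
eef_rot: [0.741, 0.672, 0.0, 0.001]
ft_force: [-0.7, 0.3, 0.9]
width: 0.0872
grip_force: 0.0
```

```bash
python3 -m crank '[[[0,0,0.7],0],[[0,0,0.7],0],[[0,0,0],0],[[0,0,0],0]]'; python3 -m crank '[[[0,0,0],0],[[0,0,0],0],[[0,0,0],0],[[0,0,0],0],[[0,0,0],0],[[0,0,0],0],[[0,0,0],0],[[0,0,0],0]]' 0 40
```

```text
time: 5.8
ee_pos: [0.4535, -0.2854, 0.137]
eef_rot: [0.741, 0.672, 0.0, 0.001]
ft_force: [0.7, 0.7, 1.1]
width: 0.0873
grip_force: 0.0
time: 6.8
ee_pos: [0.4528, -0.285, 0.1355]
eef_rot: [0.741, 0.672, 0.0, 0.0]
ft_force: [1.1, -0.3, -0.2]
width: 0.0149
grip_force: 0.0
```

Still closing.

```bash
python3 -m crank '[[[0,0,0],0],[[0,0,0],0],[[0,0,0],0],[[0,0,0],0]]'; python3 -m crank '[[[0,0,-1],0],[[0,0,0],0],[[0,0,0],0]]'
```

```text
time: 7.3
ee_pos: [0.4529, -0.285, 0.1356]
eef_rot: [0.741, 0.672, 0.0, 0.0]
ft_force: [0.8, 0.0, -0.7]
width: 0.0099
grip_force: 39.9
time: 7.68
ee_pos: [0.4522, -0.2846, 0.1642]
eef_rot: [0.741, 0.672, -0.0, -0.001]
ft_force: [-0.1, 0.3, -5.9]
width: 0.0097
grip_force: 39.9
```

```bash
python3 -m crank '[[[0,0,-1],0],[[0,0,-1],0],[[0,-0.75,-1],0],[[0,-0.75,-1],0],[[0,0,-0.5],0],[[0,0,0],0],[[0,0,0],0]]'; python3 -m crank '[[[0.5,0,0],0],[[1,0,0],0],[[1,0,0],0],[[1,0,0],0],[[1,0,0],0],[[1,0,0],0],[[1,0,0],0],[[1,0,0],0],[[1,0,0],0],[[1,0,0],0],[[1,0,0],0],[[0.4,0,0],0]]';python3 -m crank '[[[0,0,0],0],[[0,0,0],0],[[0,0,0],0],[[0,0,0],0]]'
```

```text
time: 8.55
ee_pos: [0.4082, -0.2801, 0.2988]
eef_rot: [0.741, 0.672, -0.0, -0.001]
ft_force: [-1.2, 0.5, -6.1]
width: 0.0095
grip_force: 39.9
time: 10.05
ee_pos: [0.4393, 0.0476, 0.2999]
eef_rot: [0.74, 0.673, -0.0, -0.0]
ft_force: [-0.2, -0.8, -5.3]
width: 0.0096
grip_force: 39.9
time: 10.55
ee_pos: [0.44, 0.0443, 0.3006]
eef_rot: [0.741, 0.671, 0.0, 0.0]
ft_force: [0.3, 0.7, -5.0]
width: 0.0093
grip_force: 39.9
```

```bash
python3 -m crank '[[[0.1,0,0.8],0],[[0,0,0.9],0],[[0,0,0.9],0],[[0,0,0.7],0],[[0,0,0],0],[[0,0,0],0],[[0,0,0],0]]'; python3 - <<'E'
from h import *
snap('w5')
for n in('scene','side'):cv2.imwrite(f'pics/{n}5.png',vision.camera(n)[:,:,::-1])
c,d=model('scene'),model('side')
s=sensors.read_state();T=R.from_quat(s['eef_rot']).as_matrix();print(s['ee_pos'],T)
e=s['ee_pos']+T@[0,0,.0136];B=np.array([.5267,.0378,.165]);print('eye',e)
u=np.array([.995,-.101]);w=np.array([.101,.995]);q=e[:2]-B[:2];print('along,side',q@u,q@w)
for cam,n in((c,'scene'),(d,'side')):
    print(proj(cam,e),proj(cam,B))
a=cv2.imread('pics/scene5.png')[200:300,230:330];b=cv2.imread('pics/side5.png')[200:300,230:330]
cv2.imwrite('pics/s5.png',np.hstack([cv2.resize(x,(400,400),interpolation=2) for x in(a,b)]))
E
```

```text
time: 11.42
ee_pos: [0.4408, 0.0479, 0.2026]
eef_rot: [0.741, 0.672, 0.001, 0.0]
ft_force: [-0.0, 0.3, -5.3]
width: 0.0094
grip_force: 39.9
w5 11.425 [0.4408 0.0479 0.2026]
[0.4405 0.0479 0.2021] [[ 0.0976  0.9952  0.001 ]
 [ 0.9952 -0.0976  0.0002]
 [ 0.0003  0.001  -1.    ]]
eye [0.4405 0.0479 0.1885]
along,side -0.08675161855416527 0.0013526355892169082
[299.9945 274.5021] [280.9764 264.1059]
[321.6525 265.03  ] [289.5888 262.9474]
```

View pics/s5.png

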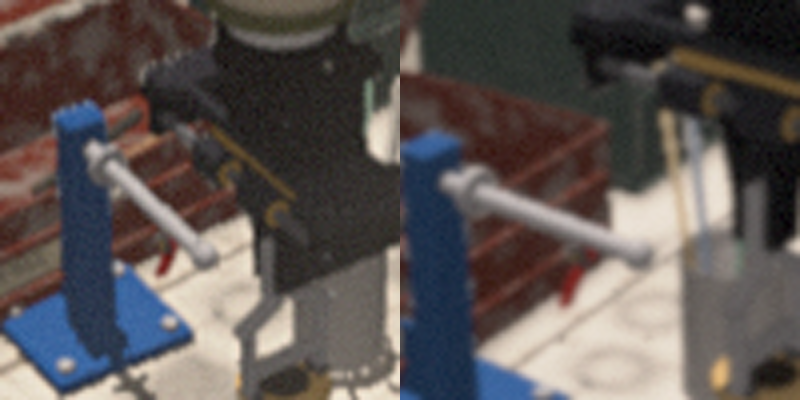

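The pictures show the yoke in front of the ball (scene ball at (282.5,264), eye roof at about (300,275)), on the peg's line. Threading now.

```bash
python3 -m crank '[[[0,0.6,0],0],[[0,0.6,0],0],[[0,0.6,0],0],[[0,0.4,0],0],[[0,0.4,0],0],[[0,0,0],0]]'; python3 -m crank '[[[0,0.4,0],0],[[0,0.4,0],0],[[0,0.2,0],0],[[0,0,0],0],[[0,0,0],0],[[0,0,0],0]]'
python3 - <<'E'
from h import *
s=sensors.read_state();T=R.from_quat(s['eef_rot']).as_matrix()
e=s['ee_pos']+T@[0,0,.0136];B=np.array([.5267,.0378,.165]);print('eye',e)
u=np.array([.995,-.101]);w=np.array([.101,.995]);q=e[:2]-B[:2];print('along,side',q@u,q@w)
E
```

```text
time: 12.32
ee_pos: [0.5183, 0.0401, 0.2015]
eef_rot: [0.741, 0.672, -0.0, -0.0]
ft_force: [-1.1, 0.2, -5.1]
width: 0.0099
grip_force: 39.9
time: 13.08
ee_pos: [0.5475, 0.0374, 0.2016]
eef_rot: [0.741, 0.672, 0.0, -0.0]
ft_force: [0.6, -0.7, -5.9]
width: 0.0098
grip_force: 39.9
eye [0.5475 0.0374 0.188 ]
along,side 0.020727010641599472 0.00165410309427132
```

```bash
python3 -m crank '[[[-0.03,0,0.2],0],[[0,0,0.2],0],[[0,0,0.05],0],[[0,0,0],0],[[0,0,0],0]]'; python3 -m crank '[[[0,0,0.1],0],[[0,0,0],0],[[0,0,0],0]]'
```

```text
time: 13.7
ee_pos: [0.5477, 0.0364, 0.1882]
eef_rot: [0.741, 0.672, 0.0, 0.0]
ft_force: [-0.5, 0.4, -6.4]
width: 0.0097
grip_force: 39.9
time: 14.08
ee_pos: [0.5483, 0.0369, 0.1859]
eef_rot: [0.741, 0.672, 0.001, 0.0]
ft_force: [-0.8, 1.3, 3.2]
width: 0.0096
grip_force: 39.9
```

```bash
python3 -m crank '[[[0,0,0],0],[[0,0,0],0],[[0,0,0],0],[[0,0,0],0],[[0,0,0],0],[[0,0,0],0],[[0,0,0],0],[[0,0,0],0],[[0,0,0],0],[[0,0,0],0]]' 0.4; python3 - <<'E'
from h import *
for n in('scene','side'):cv2.imwrite(f'pics/{n}6.png',vision.camera(n)[:,:,::-1])
a=cv2.imread('pics/scene6.png')[200:320,210:310];b=cv2.imread('pics/side6.png')[200:320,215:315]
cv2.imwrite('pics/s6.png',np.hstack([cv2.resize(x,(400,480),interpolation=2) for x in(a,b)]))
E
```

```text
time: 15.32
ee_pos: [0.5477, 0.0364, 0.1851]
eef_rot: [0.741, 0.672, 0.0, 0.0]
ft_force: [0.3, -0.5, 0.0]
width: 0.0348
grip_force: 0.0
```

View pics/s6.png

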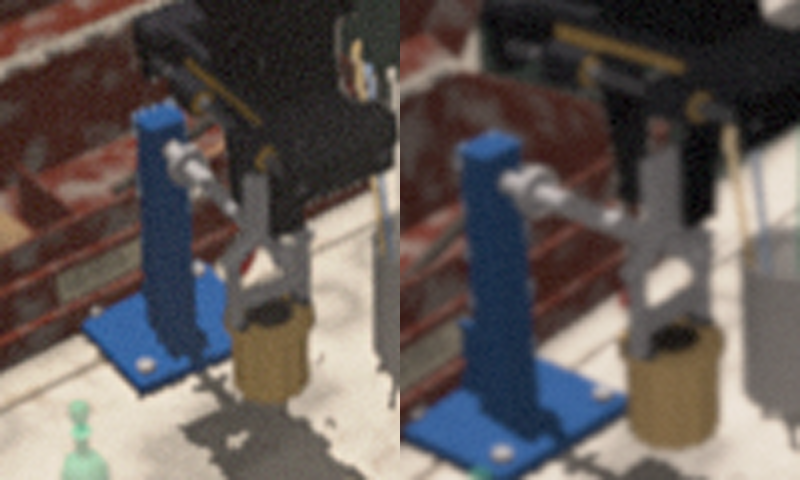

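The mould hangs on the peg by its eye (yoke at scene (275,262), underside clear of the table), in front of the red flap, with the fingers clear of the tab. Now I'll raise a little, take the tab again and slide it inwards.

```bash
python3 -m crank '[[[0,0,0],0],[[0,0,0],0],[[0,0,-0.25],0],[[0,0,0],0],[[0,0,0],0],[[0,0,0],0]]'; python3 -m crank '[[[0,0,0],0],[[0,0,0],0],[[0,0,0],0],[[0,0,0],0],[[0,0,0],0],[[0,0,0],0],[[0,0,0],0]]' 0 20;  python3 -m crank '[[[0,0.25,0],0],[[0,0.25,0],0],[[0,0.25,0],0],[[0,0.25,0],0],[[0,0,0],0]]'
```

```text
time: 16.18
ee_pos: [0.5476, 0.0364, 0.1925]
eef_rot: [0.741, 0.672, -0.0, -0.0]
ft_force: [0.1, -0.6, 0.6]
width: 0.0348
grip_force: 0.0
time: 17.05
ee_pos: [0.5478, 0.0364, 0.1926]
eef_rot: [0.741, 0.672, 0.0, 0.0]
ft_force: [2.0, -0.5, -1.0]
width: 0.01
grip_force: 20.0
time: 17.68
ee_pos: [0.5772, 0.0333, 0.1926]
eef_rot: [0.741, 0.672, -0.001, -0.0]
ft_force: [-3.5, -1.3, 3.0]
width: 0.0098
grip_force: 20.0
```

```bash
python3 -m crank '[[[0,0.25,0],0],[[0,0.25,0],0],[[0,0.25,0],0],[[0,0,0],0]]'; python3 -m crank '[[[0,0.25,0],0],[[0,0.25,0],0],[[0,0.2,0],0],[[0,0,0],0],[[0,0,0],0]]'
python3 - <<'E'
from h import *
s=sensors.read_state();q=np.array(s['ee_pos'])[:2]-[.5267,.0378];print('stand x,y',q@[.995,-.101]-.155,q@[.101,.995])
E
```

```text
time: 18.18
ee_pos: [0.5998, 0.0309, 0.1926]
eef_rot: [0.741, 0.672, -0.0, -0.0]
ft_force: [-2.5, -1.2, 3.5]
width: 0.0098
grip_force: 20.0
time: 18.8
ee_pos: [0.6206, 0.0287, 0.1926]
eef_rot: [0.741, 0.672, -0.0, 0.0]
ft_force: [-4.2, -2.7, 2.9]
width: 0.0097
grip_force: 20.0
stand x,y -0.06068162626777594 0.0004305790031534353
```

```bash
python3 -m crank '[[[0,0,0],0],[[0,0,0],0],[[0,0,0],0],[[0,0,0],0],[[0,0,0],0],[[0,0,0],0],[[0,0,0],0]]' 0.4; python3 -m crank '[[[0,0,-0.3],0],[[0,0,-0.5],0],[[0,0,-1],0],[[0,0,-1],0],[[0,0,-1],0],[[0,0,-1],0],[[0,0,0],0],[[0,0,0],0],[[0,0,0],0]]'; python3 - <<'E'
from h import *
for n in('scene','side'):cv2.imwrite(f'pics/{n}7.png',vision.camera(n)[:,:,::-1])
a=cv2.imread('pics/scene7.png')[200:320,210:310];b=cv2.imread('pics/side7.png')[200:320,215:315]
cv2.imwrite('pics/s7.png',np.hstack([cv2.resize(x,(400,480),interpolation=2) for x in(a,b)]))
E
```

```text
time: 19.68
ee_pos: [0.6208, 0.0292, 0.1925]
eef_rot: [0.741, 0.672, 0.0, 0.0]
ft_force: [-0.1, 0.5, 0.0]
width: 0.0352
grip_force: 0.0
time: 20.8
ee_pos: [0.6204, 0.0292, 0.3357]
eef_rot: [0.741, 0.672, -0.001, -0.0]
ft_force: [-0.8, 0.2, -0.1]
width: 0.0346
grip_force: 0.0
```

View pics/s7.png

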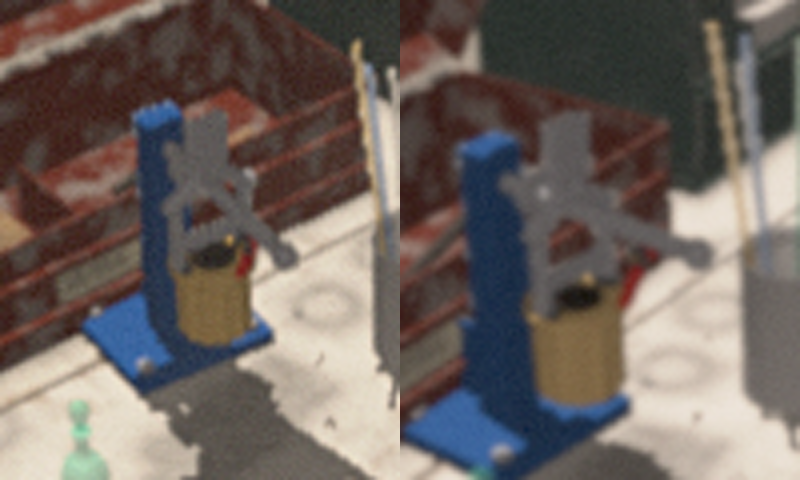

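The mould hangs between flap and post, and the red flap is down at its starting place (side (273,270)). The tin and decanter are unmoved.

```bash
python3 -m crank '[[[0,0,0],0],[[0,0,0],0],[[0,0,0],0],[[0,0,0],0],[[0,0,0],0],[[0,0,0],0],[[0,0,0],0],[[0,0,0],0]]'; python3 -c "
from bench import r
print(r.close_job())"
```

```text
time: 21.9
ee_pos: [0.6208, 0.0292, 0.3366]
eef_rot: [0.741, 0.672, 0.0, 0.0]
ft_force: [0.9, -0.7, 0.1]
width: 0.0347
grip_force: 0.0
the job is handed in; nothing more can be done
None
```

The mould hangs by its eye between flap and post with the flap down again in front of it; I handed the job in at 21.9 s, but no verdict came back, and I slid it inwards by gripping the tab again, not by pushing it with open fingers.

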